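# Hang the ointment jar on its bracing peg and unscrew the tight cap

## Robot

A 6-joint arm with a two-finger parallel gripper is mounted at the origin on a cart in front of the work surface, level with it; the furniture and walls round the work are solid. World frame = base frame: x ahead of the robot, y to its left, z up, the work surface at z = 0. Lengths are in m, angles in rad, forces in N, time in s.
With the tool pointing down it reaches from about 0.35 to 0.975 m from the base axis. Payload 4.9 kg.
Tool frame: the origin (TCP) lies at the very end of the fingers, on their centre line; the grasp point (between the pads) lies 19 mm behind it (manip.hold_point_z is the distance from the TCP to the grasp point, in m); z points along the fingers, x is the direction in which the jaws open and shut, and the axes are right-handed (so a half turn about z gives the same grasp; the last joint's range is limited). The gripper opens to 85 mm and grips with 20 to 120 N. Pads are 22 mm wide; open, the fingers measure 114 mm over their backs; the gripper's body (76 mm by 85 mm) begins 54 mm behind the grasp point. The pads swing forward as they close: fully open they stand 13 mm farther back than shut.
Start: joints at [1.195, 0.053, 1.613, -0, 1.476, -0.119], TCP at [0.159, 0.604, 0.192] pointing down, gripper open.
Joint ranges: [-3.01, 3.01], [-1.01, 2.22], [0.06, 2.58], [-1.02, 4.17], [0.09, 2.62], [-3.14, 3.14]. Speed limits (rad/s): [2.57, 2.57, 3.14, 3.14, 3.14, 3.14].

## Interface

Orientations are given as a unit quaternion [w, x, y, z].
In Python, from plant import manip gives the robot as it stands.
- The arm moves only by the shell command python3 -m handwheel 'ROWS' [OPENING]. ROWS is JSON, a list of rows, each an object of numbers: "dx", "dy", "dz": the shift along the tool's x, y, z in m; "ax", "ay", "az": the turn, a rotation vector about the tool's x, y, z in rad. In form: [{"dx": .., "dy": .., "dz": .., "ax": .., "ay": .., "az": ..}, ...]. A call has 1 to 5 rows; each row is the pose to reach, as a shift and turn from the pose commanded when the call began, along the tool's axes at that moment; what a row does not reach only later rows make up. A row lasts 1/8 s, in which the tool goes at most 62.5 mm and 10.7 degrees, less where a joint would pass 70% of its speed; a pose out of reach is approached as far as the arm can. A call with a gripper value outside its range is refused whole. OPENING is the closure in counts, from 0 (fully open) to 255 (shut), set as the call begins (- or left out, the last holds). The fingers move at their own pace and stop on an object; the grip force is fixed at half the most. Time passes only in rows, so rows that repeat a pose let the fingers close. It gives the time, the measured TCP pose, the force and the opening at its end, in the units of the state.
- manip.state(): the state, without advancing time (a new reading comes with each control period).
- manip.grab_frame(name): name is "scene" or "top"; returns a dict with "image" (480x640x3 uint8, blue, green, red), "z_map" (480x640 float32, m along the optical axis (not along the pixel's ray), 0 where there is no reading), "K" (3x3 intrinsics, pixels), "xyz" and "rotation" of the camera in the world. Camera axes: x right, y up, looking along -z (the intrinsics and any distortion apply to the point x, -y, -z); pixel columns grow to the right and rows downward; lengths in m; the calibration is good to about 2 mm. A picture is of the moment at which its call begins.
- manip.job_done(): hands the job in, once; it reports no verdict.
The state is a dict: "time": time; "joint_pos": joint angles; "joint_vel": joint speeds; "joint_efforts": joint torques, N m; "tool_pos": TCP position; "tool_rot": TCP orientation; "contact_force": force on the tool from outside, world axes, zero at the start; "ft_torque": the same for the moment, N m; "gripper_width": opening from 0.0 (shut) to 1.0 (fully open).
Only numpy, scipy, OpenCV 4.12 (cv2) and the standard library are available. Lean on these libraries where they do the work, as an engineer would, in place of code of your own. Each camera call takes 0.05 s, during which the arm holds its last target.

## Task

Hang the amber jar by the eye of its steel bracket over the upright peg, so that it stands on the desk braced against turning. Then unscrew its tight blue-topped white cap anticlockwise, about a fifth of a turn, until the thread lets go, and lift it straight up. Finish still gripping the cap level, just above the open jar (a centimetre or three clear of the mouth), with the jar still upright on its peg and everything else on the desk left where it was.

Things in the scene. Friction and masses are not known exactly. Their poses are not given: they have to be found in the camera images.
- jar_center (a point): Centre (44 mm above the underside) of the loose amber jar: round body 62 mm across, 48 mm high, 0.5 kg, then a narrow neck; with the cap on it is 92 mm high. z up; its +y axis points from the jar's axis to the bracket's eye. May be carried by the cap (the tight thread holds; the cap rises 1.5 mm before the jar follows) or by the body; its underside must clear the peg when passing over it.
- jar_base (a point): Centre of the jar's underside, axes as jar_center.
- jar_eye (a point): Centre of the eye of the steel bracket fixed round the jar: a flat ring with a vertical hole 16 mm wide, 28 mm outside, 4 mm thick, 60 mm from the jar's axis along its +y; the ring's underside is 38 mm above the jar's underside. Axes as jar_center.
- jar_mouth (a point): Centre of the jar's mouth (top of the neck, 33 mm across), 88 mm above its underside. Axes as jar_center.
- peg_top (a point): Tip of the upright steel peg, 58 mm above the desk: 10 mm diameter with a tapered top 8 mm, on a round yellow foot 42 mm across and 10 mm high, fixed to the desk. With the eye over the peg the jar stands on the desk beside it, in any direction.
- cap_center (a point): Centre of the white round cap with ribs and a blue disc on top: 48 mm across, 28 mm high, 30 g; closed, its top is 92 mm and its lower rim 64 mm above the jar's underside. z up. Grip it across its diameter, in its upper half, so that the fingertips stay above the jar's shoulder (56 mm) and the peg.
- cap_rim (a point): Centre of the cap's lower rim, 14 mm below cap_center along the cap's z.
- cap: The cap as a body (origin at its centre, as cap_center).
- jar: The jar as a body (origin at the centre of its underside, as jar_base).
- thread (a joint): How far the thread is undone, rad: 0 tight, grows anticlockwise from above, up to a stop at 1.3; friction 0.2 N m (unbraced, the whole jar turns instead). The cap can lift off from about 1.05 to the stop. Slack on the peg takes up about 0.1 rad first, so turn the cap 1.3 to 1.4 rad in one grasp, gripped at about 40 N.
- vial_c: Bystander, leave alone: brown glass bottle with white cap, 52x52x98 mm; origin at the centre of its underside.
- vial_h: Bystander, leave alone: brown glass bottle with white cap, 46x46x94 mm; origin at the centre of its underside.
- box_white_c: Bystander, leave alone: white and rust-brown medicine carton, 45x64x78 mm; origin at the centre of its underside.
- dropper_2: Bystander, leave alone: small white dropper bottle, 37x38x106 mm; origin at the centre of its underside.
- cotton_buds: Bystander, leave alone: clear tub of blue cotton buds, 77x77x80 mm; origin at the centre of its underside.
- temp_logger: Bystander, leave alone: black hand-held logger lying flat, 118x66x16 mm; origin at the centre of its underside.

How it is judged:
By the outcome, as a careful person would: the job done as asked, in the order asked, and still so for the second after the job is handed in, while the arm keeps its last pose, push and grip.
It also fails if it takes over 51 s, if anything falls off the work surface, if the arm or the gripper's body presses on something with over 40 N, if the wrist force passes 120 N, or if a joint passes its speed limit or range.

## Working session

There is one attempt and no reset: what is moved stays moved. The work goes in short steps, Python scripts to look and compute and a shell command to move; the robot and the scene stay as the last step left them, time stands still between calls to the robot, and variables do not carry over. Pictures are saved under pics/ and viewed, and the job is handed in when it is done.

```bash
ls; mkdir -p pics
python3 - <<'E'
from plant import manip
import cv2,numpy as np,pickle
s=manip.state();print({k:np.round(v,3).tolist() for k,v in s.items()}, manip.hold_point_z)
for n in("scene","top"):
    f=manip.grab_frame(n);cv2.imwrite(f"pics/{n}0.png",f["image"]);pickle.dump(f,open(f"{n}0.pkl","wb"))
    print(n,f["K"],f["xyz"],f["rotation"])
E
```

```text
pics
{'time': 0.0, 'joint_pos': [1.195, 0.053, 1.614, -0.0, 1.476, -0.119], 'joint_vel': [-0.0, -0.001, -0.001, -0.001, 0.001, 0.0], 'joint_efforts': [-0.002, -39.37, -37.016, -0.0, 0.007, 0.0], 'tool_pos': [0.158, 0.604, 0.191], 'tool_rot': [0.001, 0.792, 0.611, -0.001], 'contact_force': [-0.388, -0.533, -1.144], 'ft_torque': [0.002, 0.024, 0.005], 'gripper_width': 0.999} 0.0187
scene [[513.06066738   0.         323.22296861]
 [  0.         513.06066738 242.62028698]
 [  0.           0.           1.        ]] [-0.13411362 -0.8957979   0.86026564] [ 0.82733406  0.43957434 -0.15549471 -0.31323178]
top [[456.9645833    0.         320.66021106]
 [  0.         456.9645833  241.75479113]
 [  0.           0.           1.        ]] [ 0.3923053  -0.04247927  1.26975781] [ 0.74503235  0.07649751 -0.06643003 -0.65928899]
```

View pics/scene0.png

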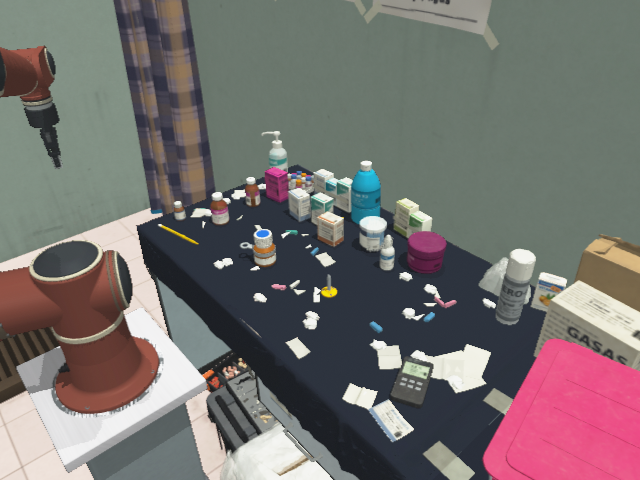

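View pics/top0.png

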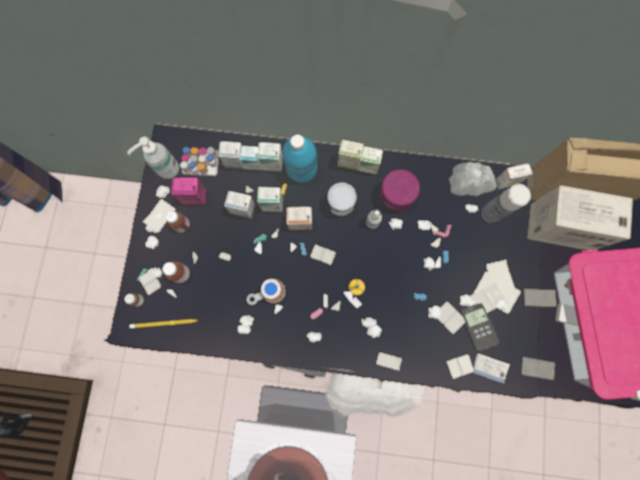

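The top view shows the cap (blue) at about (271,289), the bracket's eye at (252,299), and the peg with its yellow foot at (357,287). The scene view agrees: jar at (264,247), peg at (329,285). Next I'll measure these.

```bash
cat > h.py <<'E'
import numpy as np,cv2,pickle
from scipy.spatial.transform import Rotation as R
def Rq(q): return R.from_quat([q[1],q[2],q[3],q[0]])
def cloud(f):
    z=f["z_map"];K=f["K"];v,u=np.mgrid[:480,:640]
    p=np.stack([(u-K[0,2])/K[0,0]*z,-(v-K[1,2])/K[1,1]*z,-z],-1)
    return Rq(f["rotation"]).apply(p.reshape(-1,3)).reshape(480,640,3)+f["xyz"]
def ray(f,u,v,h):
    K=f["K"];d=Rq(f["rotation"]).apply([(u-K[0,2])/K[0,0],-(v-K[1,2])/K[1,1],-1.]);o=np.array(f["xyz"])
    return o+d*(h-o[2])/d[2]
def proj(f,p):
    K=f["K"];c=Rq(f["rotation"]).inv().apply(np.atleast_2d(p)-f["xyz"])
    return np.stack([K[0,2]+K[0,0]*c[:,0]/-c[:,2],K[1,2]-K[1,1]*c[:,1]/-c[:,2]],-1)
E
python3 - <<'E'
from h import *
for n in("top","scene"):
    f=pickle.load(open(f"{n}0.pkl","rb"));P=cloud(f);im=f["image"]
    hsv=cv2.cvtColor(im,cv2.COLOR_BGR2HSV)
    box={"top":((255,275,290,305),(345,275,370,300)),"scene":((250,225,280,245),(318,270,342,300))}[n]
    def blob(b,lo,hi,h):
        m=np.zeros((480,640),bool);x0,y0,x1,y1=b
        m[y0:y1,x0:x1]=cv2.inRange(hsv,lo,hi)[y0:y1,x0:x1]>0
        v,u=np.nonzero(m);print(n,m.sum(),u.mean(),v.mean(),"ray",ray(f,u.mean(),v.mean(),h).round(4),"cloud",np.nanmedian(P[m],0).round(4))
    blob(box[0],(100,150,60),(125,255,255),.092)
    blob(box[1],(20,130,80),(35,255,255),.010)
    x0,y0,x1,y1={"top":(235,270,375,310),"scene":(230,220,350,305)}[n]
    c=cv2.resize(im[y0:y1,x0:x1],None,fx=5.5,fy=5.5,interpolation=cv2.INTER_CUBIC);cv2.imwrite(f"pics/{n}_z.png",c);print(c.shape)
    Q=P[y0:y1,x0:x1]
    if n=="top": print((P[285:310,244:292:2,2]*1000).astype(int)); print((P[278:296,348:366,2]*1000).astype(int))
E
```

```text
top 86 270.4186046511628 288.4186046511628 ray [0.495  0.1028 0.092 ] cloud [0.4949 0.1026 0.0935]
top 184 356.67391304347825 286.4728260869565 ray [ 0.5364 -0.1225  0.01  ] cloud [ 0.536  -0.122   0.0057]
(220, 770, 3)
[[   1    3    1    0    3    4   -4   -3    3   91   93   94   91   96
    91   95   95   90   51   45   42    3   -1    0]
 [  -1    3   -2    1   -3    1    1    1    4   92   96   91   96   92
    93   95   94   92   57   51   47    1    0   -3]
 [  -3    0    0   -2    3    0    0    2    1   93   92   95   92   93
    93   93   89   95   74   48   -2    1    2    0]
 [   0    1   -1    3    0   -3    1    5    4   91   92   96   96   90
    92   93   90   95   89   49   20    2    0    0]
 [   0    4    0    1    3    1    0    3    0   88   93   90   93   94
    89   93   91   94   79   53   33   -1   -1    1]
 [   0   -4    4    1    1    1    0    1    1   96   93   93   93   95
    94   97   99   92   83   50   42    4    4   -1]
 [   1    1    0   -1    2    1    0    0    2   90   91   96   92   92
    93   93   94   90   68   58   28    0    0    3]
 [   
[... 3482 characters left out ...]
[   3    1    4    1    7    7    2    6    5    8    5    7    6    9
     5    2   -2    2]
 [   6    8    9    8    5    2    7    4    6    5    7    5    6    7
     0    0    2    3]
 [   6    9    4    6    3    3    6    4    3    0    2    4    4    4
     2    3    1    0]
 [   6   10    7    7    1    2    4    3   -2   -2   -1    2   -1    0
     4    0    2    0]
 [  13    5    8    5    6    0    1    2    4    1   -2 1269   -1    1
     2    0   -4    3]]
scene 63 262.26984126984127 233.46031746031747 ray [0.496  0.1063 0.092 ] cloud [0.4947 0.1048 0.093 ]
scene 133 328.77443609022555 291.9248120300752 ray [ 0.5309 -0.1272  0.01  ] cloud [ 0.5331 -0.1246  0.0048]
(468, 660, 3)
```

```bash
sleep 0
python3 - <<'E'
from h import *
from scipy.optimize import least_squares as LS
for n in("top","scene"):
    f=pickle.load(open(f"{n}0.pkl","rb"));P=cloud(f);im=f["image"];hsv=cv2.cvtColor(im,cv2.COLOR_BGR2HSV)
    c=ray(f,*{"top":(270.4,288.4),"scene":(262.3,233.5)}[n],.092)
    p=P.reshape(-1,3); g=np.linalg.norm(p[:,:2]-c[:2],axis=1)
    ct=p[(g<.03)&(p[:,2]>.085)&(p[:,2]<.1)]
    # cap outline: circle fit by radius-limited mask, minEnclosing
    (cx,cy),r=cv2.minEnclosingCircle(ct[:,:2].astype(np.float32));print(n,"cap top mean",ct.mean(0).round(4),"minenc",round(cx,4),round(cy,4),round(r,4),len(ct))
    C=ct.mean(0)
    m=(g>.047)&(g<.085)&(p[:,2]>.034)&(p[:,2]<.05)
    e=p[m]; e=e[np.linalg.norm(e[:,:2]-np.median(e[:,:2],0),axis=1)<.03]
    # ring: midradius 11, on ray at C+60mm
    fn=lambda t:np.linalg.norm(e[:,:2]-C[:2]-t[1]*np.array([np.cos(t[0]),np.sin(t[0])]),axis=1)-.011
    a0=np.arctan2(*(e.mean(0)-C)[1::-1])
    s=LS(fn,[a0,.06],loss="soft_l1",f_scale=.003);print("eye az",s.x,np.degrees(s.x[0]),len(e),C[:2]+s.x[1]*np.array([np.cos(s.x[0]),np.sin(s.x[0])]))
    # peg
    y=ray(f,*{"top":(356.7,286.5),"scene":(328.8,291.9)}[n],.01)
    d=np.linalg.norm(p[:,:2]-y[:2],axis=1); t=p[(d<.03)&(p[:,2]>.045)&(p[:,2]<.07)]
    print("peg top pts",t.mean(0).round(4),t.std(0).round(4),len(t))
    t=p[(d<.03)&(p[:,2]>.02)&(p[:,2]<.07)];print("peg pts",t.mean(0).round(4),len(t))
    # foot silhouette
    mk=cv2.inRange(hsv,(18,110,60),(38,255,255));l,lab,st,ce=cv2.connectedComponentsWithStats(mk)
    print([ (ce[i].round(1).tolist(),st[i].tolist()) for i in range(1,l) if st[i][4]>60 and abs(ce[i][1]-288)<15])
E
```

```text
top cap top mean [0.495  0.1027 0.0932] minenc 0.4954 0.1031 0.0248 280
eye az [2.07747395 0.05984622] 119.03048949958273 57 [0.46600432 0.15502123]
peg top pts [ 0.5368 -0.1213  0.0546] [0.0025 0.0025 0.0033] 12
peg pts [ 0.536  -0.1208  0.0486] 16
[([356.6, 286.6], [348, 279, 18, 17, 206])]
scene cap top mean [0.4935 0.101  0.0921] minenc 0.4959 0.1031 0.0257 174
eye az [2.01477259 0.06165627] 115.43796620334791 38 [0.467053   0.15672776]
peg top pts [ 0.5365 -0.1213  0.0518] [0.0026 0.0029 0.0038] 18
peg pts [ 0.5359 -0.1211  0.0401] 47
[([328.7, 291.8], [321, 286, 17, 12, 139])]
```

View pics/top_z.png

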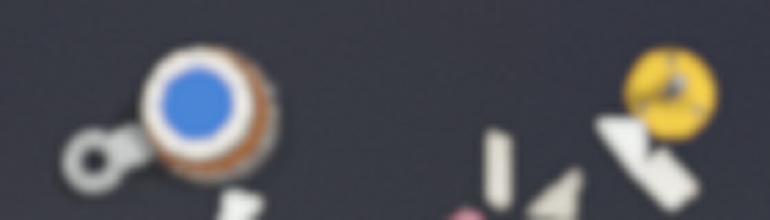

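View pics/scene_z.png

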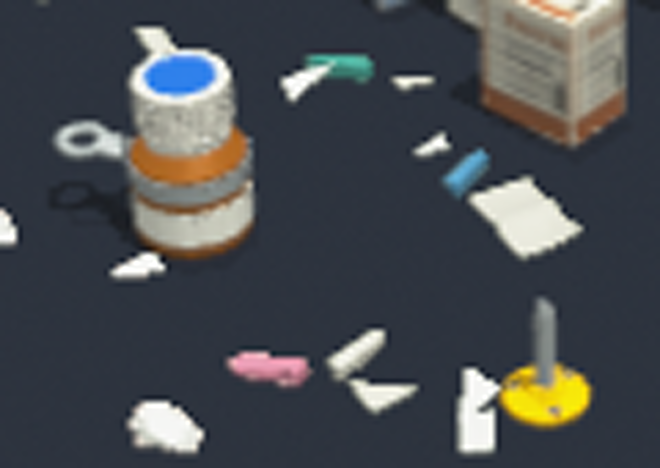

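Jar axis is about (0.495, 0.103) with the eye at azimuth about 119°, 60 mm out as specified, and the peg at about (0.5365, -0.1215). Keeping the jar's orientation puts it at about (0.5655, -0.174), which is free desk. I'll keep wrist room for the anticlockwise turn by gripping at a tool-x azimuth of about 20°.

```bash
cat >> h.py <<'E'
def to(x,y,z,azdeg=None):
    from plant import manip
    s=manip.state();r=Rq(s["tool_rot"]);p=np.array(s["tool_pos"])
    X=r.as_matrix()[:,0];az0=np.degrees(np.arctan2(X[1],X[0]))
    a=np.radians(az0 if azdeg is None else azdeg)
    T=R.from_matrix(np.array([[np.cos(a),np.sin(a),0],[np.sin(a),-np.cos(a),0],[0,0,-1]]))
    print("t",round(s["time"],2),"at",p.round(4),"az",az0.round(1),"w",s["gripper_width"],"F",np.round(s["contact_force"],1),"j6",round(s["joint_pos"][5],2))
    print("d",r.inv().apply(np.array([x,y,z])-p).round(4),"rot",(r.inv()*T).as_rotvec().round(4))
E
python3 -c "from h import *;to(.495,.1027,.19,20)"
python3 -m handwheel '[{"dx":-0.02,"dy":0.0225,"az":0.05},{"dx":-0.06,"dy":0.0675,"az":0.17},{"dx":-0.1,"dy":0.1125,"az":0.3},{"dx":-0.14,"dy":0.158,"az":0.44},{"dx":-0.18,"dy":0.203,"az":0.58}]' 0
python3 -c "from h import *;to(.495,.1027,.19,20)"
```

```text
t 0.1 at [0.1585 0.6039 0.1911] az 75.3 w 1.0029432030400613 F [1.  0.6 0.7] j6 -0.12
d [-0.3993  0.4527  0.0017] rot [7.000e-04 1.800e-03 9.649e-01]
t 0.1 at [0.1585 0.6039 0.1911] az 75.3 w 1.0029432030400613 F [1.  0.6 0.7] j6 -0.12
d [-0.3993  0.4527  0.0017] rot [7.000e-04 1.800e-03 9.649e-01]invalid input at $[0]: expected keys dx, dy, dz, ax, ay, az
```

```bash
python3 -m handwheel '[{"dx":-0.02,"dy":0.0225,"dz":0,"ax":0,"ay":0,"az":0.05},{"dx":-0.06,"dy":0.0675,"dz":0,"ax":0,"ay":0,"az":0.17},{"dx":-0.1,"dy":0.1125,"dz":0,"ax":0,"ay":0,"az":0.3},{"dx":-0.14,"dy":0.158,"dz":0,"ax":0,"ay":0,"az":0.44},{"dx":-0.18,"dy":0.203,"dz":0,"ax":0,"ay":0,"az":0.58}]' 0
python3 -c "from h import *;to(.495,.1027,.19,20)"
```

```text
time: 0.72
tool_pos: [0.3099, 0.377, 0.1917]
tool_rot: [0.0, 0.934, 0.357, -0.0]
contact_force: [0.7, -0.3, 1.0]
gripper_width: 1.002
t 0.72 at [0.3099 0.377  0.1917] az 41.8 w 1.0019803333068404 F [ 0.7 -0.3  1. ] j6 0.0
d [-0.0449  0.3279  0.0018] rot [2.000e-04 3.000e-04 3.808e-01]
```

```bash
python3 -m handwheel '[{"dx":-0.008,"dy":0.058,"dz":0,"ax":0,"ay":0,"az":0.1},{"dx":-0.016,"dy":0.118,"dz":0,"ax":0,"ay":0,"az":0.2},{"dx":-0.024,"dy":0.178,"dz":0,"ax":0,"ay":0,"az":0.28},{"dx":-0.032,"dy":0.235,"dz":0,"ax":0,"ay":0,"az":0.34},{"dx":-0.038,"dy":0.275,"dz":0,"ax":0,"ay":0,"az":0.38}]'
python3 -c "from h import *;to(.495,.1027,.13,20)"
```

```text
time: 1.35
tool_pos: [0.4661, 0.147, 0.1918]
tool_rot: [0.0, 0.985, 0.174, -0.0]
contact_force: [0.4, 0.5, -0.2]
gripper_width: 0.999
t 1.35 at [0.4661 0.147  0.1918] az 20.1 w 0.9990692710797943 F [ 0.4  0.5 -0.2] j6 -0.2
d [0.012  0.0515 0.0618] rot [0.     0.0004 0.0017]
```

```bash
python3 -m handwheel '[{"dx":0.006,"dy":0.025,"dz":0.01,"ax":0,"ay":0,"az":0},{"dx":0.012,"dy":0.0515,"dz":0.03,"ax":0,"ay":0,"az":0},{"dx":0.012,"dy":0.0515,"dz":0.05,"ax":0,"ay":0,"az":0},{"dx":0.012,"dy":0.0515,"dz":0.062,"ax":0,"ay":0,"az":0},{"dx":0.012,"dy":0.0515,"dz":0.062,"ax":0,"ay":0,"az":0}]'
python3 - <<'E'
from h import *
from plant import manip
to(.495,.1027,.060,20)
for n in("scene","top"):
    f=manip.grab_frame(n);pickle.dump(f,open(n+"1.pkl","wb"));im=f["image"]
    x0,y0,x1,y1={"top":(220,240,340,330),"scene":(200,140,330,270)}[n]
    cv2.imwrite(f"pics/{n}1.png",cv2.resize(im[y0:y1,x0:x1],None,fx=4,fy=4,interpolation=cv2.INTER_CUBIC))
E
```

```text
time: 1.98
tool_pos: [0.493, 0.1058, 0.1287]
tool_rot: [-0.0, 0.984, 0.177, -0.001]
contact_force: [0.2, 0.3, 0.0]
gripper_width: 1.002
t 1.98 at [0.493  0.1058 0.1287] az 20.3 w 1.0021939990777116 F [0.2 0.3 0. ] j6 -0.29
d [0.0009 0.0036 0.0687] rot [-0.001   0.0027  0.0061]
```

View pics/scene1.png

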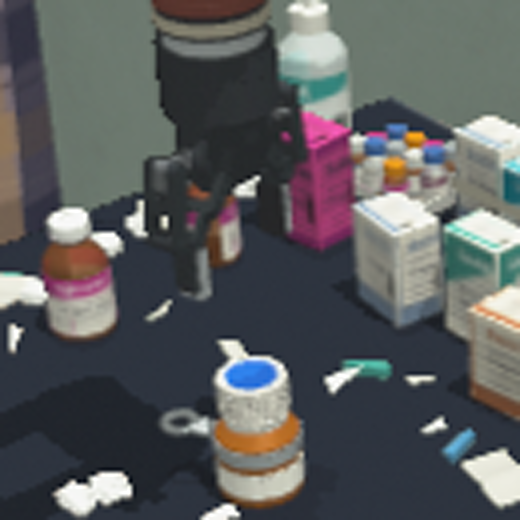

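View pics/top1.png

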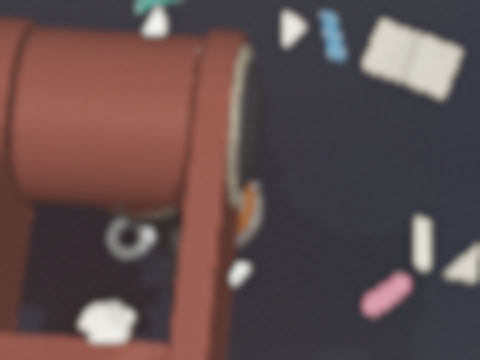

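The scene picture shows the gripper above the jar, with fingertips near (193,295) and (275,235) in the crop and the cap at (252,375). I'll check that against the projection.

Run:
```python
from h import *
from plant import manip
to(.495,.1027,.060,20)
f=pickle.load(open("scene1.pkl","rb"))
a=np.radians(20)
for s in(-1,1):
    p=np.array([.493,.1058,.142])+s*.05*np.array([np.cos(a),np.sin(a),0]); print((proj(f,p)-[200,140])*4)
print((proj(f,[.495,.1027,.092])-[200,140])*4)
```

```text
t 2.08 at [0.4944 0.1058 0.1307] az 20.4 w 1.0039149487126495 F [-1.  -0.6 -0.7] j6 -0.29
d [-0.0006  0.0031  0.0707] rot [ 0.0001 -0.0007  0.0061]
[[195.28738556 349.26595566]]
[[281.31109574 279.24752104]]
[[250.90864553 376.54569686]]
```

Run:
```python
from h import *
for n in("scene1","top1"):
    f=pickle.load(open(n+".pkl","rb"));P=cloud(f);p=P.reshape(-1,3)
    d=np.linalg.norm(p[:,:2]-[.494,.1058],axis=1)
    for lo in np.arange(.1,.26,.01):
        q=p[(d<.09)&(p[:,2]>lo)&(p[:,2]<lo+.01)]
        if len(q): print(n,round(lo,2),len(q),q.min(0).round(3),q.max(0).round(3))
```

```text
scene1 0.18 30 [0.443 0.078 0.181] [0.545 0.127 0.19 ]
scene1 0.19 58 [0.44  0.076 0.19 ] [0.543 0.133 0.2  ]
scene1 0.2 55 [0.439 0.077 0.2  ] [0.544 0.134 0.21 ]
scene1 0.21 60 [0.439 0.077 0.21 ] [0.55  0.136 0.22 ]
scene1 0.22 51 [0.427 0.071 0.22 ] [0.563 0.132 0.23 ]
scene1 0.23 111 [0.419 0.067 0.23 ] [0.567 0.139 0.24 ]
scene1 0.24 130 [0.42  0.066 0.24 ] [0.567 0.138 0.25 ]
scene1 0.25 125 [0.422 0.066 0.25 ] [0.563 0.129 0.26 ]
top1 0.24 12 [0.443 0.096 0.241] [0.454 0.105 0.249]
top1 0.25 8 [0.451 0.1   0.251] [0.458 0.107 0.258]
```

Run:
```python
from h import *
from plant import manip
f1=manip.grab_frame("scene");pickle.dump(f1,open("scene2.pkl","wb"))
for n,c in(("scene0",[.1585,.604]),("scene2",[.494,.105])):
    f=pickle.load(open(n+".pkl","rb"));P=cloud(f);p=P.reshape(-1,3)
    d=np.linalg.norm(p[:,:2]-c,axis=1)
    for lo in np.arange(.1,.32,.01):
        q=p[(d<.09)&(p[:,2]>lo)&(p[:,2]<lo+.01)]
        if len(q): print(n,round(lo,2),len(q),q.min(0).round(3),q.max(0).round(3))
to(.495,.1027,.06,20)
```

```text
scene0 0.24 15 [0.138 0.551 0.243] [0.18  0.644 0.25 ]
scene0 0.25 31 [0.137 0.547 0.251] [0.18  0.654 0.26 ]
scene0 0.26 53 [0.137 0.543 0.26 ] [0.181 0.652 0.27 ]
scene0 0.27 36 [0.137 0.544 0.27 ] [0.165 0.642 0.28 ]
scene0 0.28 13 [0.137 0.536 0.28 ] [0.158 0.555 0.289]
scene0 0.29 42 [0.13  0.522 0.291] [0.159 0.571 0.3  ]
scene0 0.3 40 [0.129 0.528 0.3  ] [0.183 0.632 0.31 ]
scene0 0.31 42 [0.13  0.529 0.31 ] [0.169 0.584 0.32 ]
scene2 0.18 28 [0.448 0.078 0.182] [0.543 0.133 0.19 ]
scene2 0.19 47 [0.441 0.077 0.19 ] [0.552 0.132 0.199]
scene2 0.2 58 [0.437 0.076 0.2  ] [0.544 0.131 0.21 ]
scene2 0.21 63 [0.44  0.076 0.21 ] [0.547 0.131 0.22 ]
scene2 0.22 41 [0.438 0.073 0.22 ] [0.546 0.131 0.23 ]
scene2 0.23 98 [0.422 0.067 0.23 ] [0.568 0.132 0.24 ]
scene2 0.24 133 [0.423 0.069 0.24 ] [0.567 0.139 0.25 ]
scene2 0.25 126 [0.423 0.067 0.25 ] [0.569 0.134 0.26 ]
scene2 0.26 137 [0.425 0.065 0.26 ] [0.566 0.125 0.27 ]
scene2 0.27 161 [0.427 0.064 0.27 ] [0.565 0.123 0.28 ]
scene2 0.28 138 [0.428 0.068 0.28 ] [0.56  0.129 0.29 ]
scene2 0.29 40 [0.456 0.07  0.29 ] [0.555 0.112 0.3  ]
scene2 0.3 107 [0.455 0.066 0.3  ] [0.525 0.122 0.31 ]
scene2 0.31 113 [0.456 0.065 0.31 ] [0.519 0.116 0.32 ]
t 2.12 at [0.4948 0.1057 0.1311] az 20.3 w 0.9999345558484886 F [ 0.2  0.6 -0.2] j6 -0.29
d [-0.0009  0.0028  0.0711] rot [ 0.0004 -0.0014  0.006 ]
```

Run:
```python
from h import *
f=pickle.load(open("scene2.pkl","rb"));P=cloud(f);im=f["image"]
np.set_printoptions(linewidth=220)
print((P[195:240:2,240:276:2,2]*1000).astype(int))
x0,y0,x1,y1=230,160,290,240
c=np.clip(im[y0:y1,x0:x1].astype(float)*2.2,0,255).astype(np.uint8)
cv2.imwrite("pics/z2.png",cv2.resize(c,None,fx=7,fy=7,interpolation=cv2.INTER_NEAREST))
```

```text
[[242 236 251 245  46 240 234  48  44  37   3   3   1 188 190 192 192  22]
 [238 240 246 240 232 233 231  36  34  33   0   2   4   3 183 185 187  10]
 [237 238 239 235 231 228  31  27  26  24   5   4   0   2   0   4   0   7]
 [230 231 236 232 226 224 217  22  23  17   9  -1   2   5   3   1   3   1]
 [  6   2 213 218 217 217 214  17  12  10   1   3   0   2   1   3   2   0]
 [  1   0 211 209 213 211 210   8   6   4   0  -2   2   4   2   1   4   5]
 [  0   5 204 205 209 204 201   0  -1   0   1   0   4   4   1   4   2   0]
 [  4   6 201 197 201 197 196  -1   1   3   3   4   3   0   1   0   2   2]
 [  0   3   2 193 195 192 193   0   1   4   4   1   0   1   3   4   3   2]
 [  3   0   0   3 181 185 184   1   0   4   3   0   2   2   3   2   2   1]
 [  3  12   4   5   0   0   5   2   3   5   1   0   2   7   4   0   5   2]
 [  8   3   2   2   3   2   5   3   2   0   2   1   0   3   4  -1   4   3]
 [ -3   1  -1   4   1   4   5   5   3   2   2  -1  -1   1   7   1   2   3]
 [  4   1   2   0   2   3   4   1   0   3   1   0   0   1   6   2   0   2]
 [  0   4  -1  -1   0   0   0   6   5   2   1   1   4   4   0   1   2   2]
 [  3   3   4   1   0   1   4   0   3   1   4   1   5   2   3   2   2  -2]
 [  5   3   0   1  -1   3   0   1   1   5   5   1   0   0   0   4  -3   0]
 [  3  -4   0   3   0   0   4   0   0   5  96  90  92  92   3   0   0   2]
 [  0   0   1   0   2  -1   1   3  93  92  94  93  93  92  93  94  -1   0]
 [  0   0   0   2   3   3   1   2  93  91  94  94  92  94  94  91   4   3]
 [  1   0   0   0  -1   0   0  90  89  91  96  94  93  95  93  92   4   0]
 [  0   0 860   2  -1   0   0  84  92  90  91  94  93  94  90  86  79   3]
 [ -2   4   1   2   0   1   0   2  81  86  88  89  87  89  85  85  72   0]]
```

View pics/z2.png

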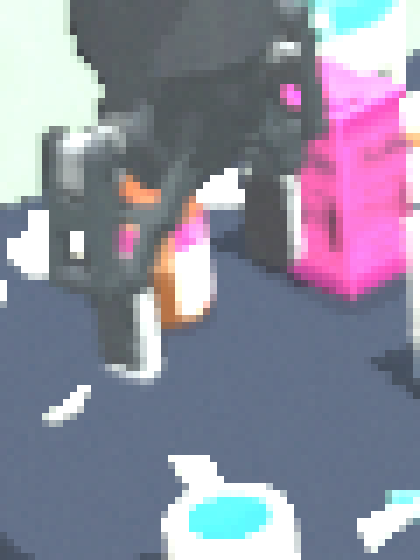

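The visible fingertips are at z≈0.182 (depth and picture agree), while the reported TCP is 0.131. With 13 mm explained by the open fingers, about 39 mm doesn't fit. The start picture shows the same offset. I'll descend in steps and check against the camera.

```bash
python3 -m handwheel '[{"dx":-0.001,"dy":0.003,"dz":0.01,"ax":0,"ay":0,"az":0},{"dx":-0.001,"dy":0.003,"dz":0.03,"ax":0,"ay":0,"az":0},{"dx":-0.001,"dy":0.003,"dz":0.045,"ax":0,"ay":0,"az":0},{"dx":-0.001,"dy":0.003,"dz":0.05,"ax":0,"ay":0,"az":0},{"dx":-0.001,"dy":0.003,"dz":0.05,"ax":0,"ay":0,"az":0}]'
python3 - <<'E'
from h import *
from plant import manip
to(.495,.1027,.060,20)
f=manip.grab_frame("scene");pickle.dump(f,open("scene3.pkl","wb"));im=f["image"]
x0,y0,x1,y1=220,150,310,275
c=np.clip(im[y0:y1,x0:x1].astype(float)*1.6,0,255).astype(np.uint8)
cv2.imwrite("pics/z3.png",cv2.resize(c,None,fx=4.5,fy=4.5,interpolation=cv2.INTER_NEAREST))
P=cloud(f);np.set_printoptions(linewidth=220)
print((P[195:255:2,240:286:2,2]*1000).astype(int))
E
```

```text
time: 2.75
tool_pos: [0.4944, 0.1018, 0.0799]
tool_rot: [-0.0, 0.984, 0.176, -0.0]
contact_force: [0.0, -0.2, 0.2]
gripper_width: 1.002
t 2.75 at [0.4944 0.1018 0.0799] az 20.3 w 1.002212707456631 F [ 0.  -0.2  0.2] j6 -0.3
d [ 0.0009 -0.0006  0.0199] rot [-0.0001  0.0005  0.0049]
[[ 11  11  11  41 232 230 235 234 230 224 226 224 212 210 212 206 201 185 185 183  30  22  20]
 [236 237 237 237 235 231 230 229 225 219 221 218 207 202 193 199 195 188 176  22  23  21  11]
 [233 234 237 234 238 227 225 223 221 215 217 214 201 199 177 178 189 181  10  13  14  10 860]
 [227 230 230 233 233 210 211 215 214 213 211 202 196   0 174 172 177 174   1   3   8   1   2]
 [222 225 223 227 223 221 202 204 208 211 204 195   1   0 167 167 171 167   2   3   3   4   4]
 [220 218 220 225 221 196   5   7 206 202 192   4   1   5 157 161 163 163   0   3   2   4   0]
 [212 214 216 217 214 195 200 200 201 200   0   3   3   3 152 155 159 156   0   3   4   0   2]
 [208 208 210 210 210 188 195 196 196 194   0   1   1   1 148 151 150 149   1   3   1   1   4]
 [202 200 203 205 204   0   3 860 186   2   1   0  -1   4 
[... 1332 characters left out ...]
9  82  74   1   1   1   0   1   2]
 [  0   2   0   2   3   0   2   0  80  78  84  82  82  80  79  75  67   1   0  -1   0   1   0]
 [  0  44  43  42  45   0   2  -3  71  76  72  74  75  75  73  72  51   0   4   0   0  -3   3]
 [ 41  40   0  -1  40  42  43  41  61  65  67  67  70  67  64  59  55  50   0   1   0   0   1]
 [  0  41  43  43  40  41  43  48  53  57 860  63  63  63  57  55  53  48   1   1   0  -1   3]
 [  0   0   2   2   1  -1  -1  45  52  53  53  55  56  54  54  50  52  49  -2   0   0   4   3]
 [  3   0   0   3   0   3   2  45  47  49  49  53  48  50  47  48  49  43   3   3  -1   2   5]
 [  0   1   3   0   0   3   1  39  45  48  49  48  45  46  42  42  41  34   0   3   2   6   0]]
```

View pics/z3.png

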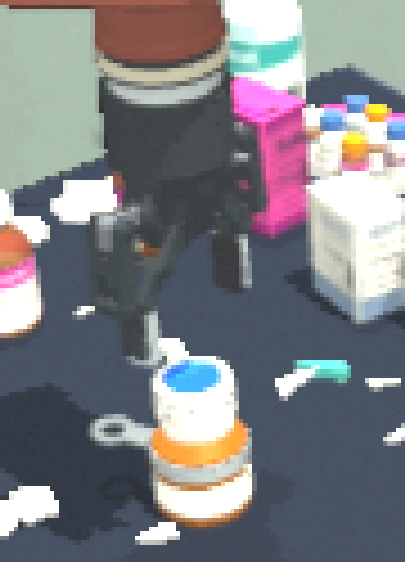

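The picture confirms it: the tips (about (145,355) and (235,285)) are clearly above the cap top (190,375), with tips at z≈0.135 for a reported TCP of 0.080. So the true TCP is about 41 mm higher than reported, and I'll go by the camera and keep descending with checks.

```bash
python3 -m handwheel '[{"dx":0.0005,"dy":0,"dz":0.01,"ax":0,"ay":0,"az":0},{"dx":0.0005,"dy":0,"dz":0.025,"ax":0,"ay":0,"az":0},{"dx":0.0005,"dy":0,"dz":0.04,"ax":0,"ay":0,"az":0},{"dx":0.0005,"dy":0,"dz":0.045,"ax":0,"ay":0,"az":0},{"dx":0.0005,"dy":0,"dz":0.045,"ax":0,"ay":0,"az":0}]'
cat > look.py <<'E'
import sys
from h import *
from plant import manip
n,x0,y0,x1,y1,k,out=sys.argv[1],*map(int,sys.argv[2:7]),sys.argv[7]
f=manip.grab_frame(n);pickle.dump(f,open(out+".pkl","wb"));im=f["image"]
c=np.clip(im[y0:y1,x0:x1].astype(float)*1.6,0,255).astype(np.uint8)
cv2.imwrite(f"pics/{out}.png",cv2.resize(c,None,fx=k,fy=k,interpolation=cv2.INTER_CUBIC))
E
python3 look.py scene 220 170 310 275 5 z4
python3 - <<'E'
from h import *
to(.495,.1027,.030,20)
f=pickle.load(open("z4.pkl","rb"));P=cloud(f);np.set_printoptions(linewidth=220)
print((P[210:250:2,240:286:2,2]*1000).astype(int))
E
```

```text
time: 3.42
tool_pos: [0.4945, 0.102, 0.0344]
tool_rot: [-0.0, 0.984, 0.176, -0.001]
contact_force: [-0.3, 0.5, -0.6]
gripper_width: 1.0
t 3.48 at [0.495  0.1021 0.0351] az 20.3 w 0.9997046004346791 F [ 0.4 -0.3  0.1] j6 -0.3
d [ 0.0002 -0.0006  0.0051] rot [-0.      0.0002  0.005 ]
[[  3   1   0   0   1 189 186 191 187 183 182 181 181 169 165 163 158 154 138 136 134   2   1]
 [  3   1   3   2 189 187 185 184 181 180 175 178 173 160 154 146 152 147 138   2   3   3   5]
 [  3 190 191 191 192 190 179 179 177 173 173 170 167 156   3 129 137 138 129   5   0   2   1]
 [  4 184 183 188 188 188 165 170 172 167 168 163 154 149 124 123 127 127   9   5   0   3   1]
 [  6 179 180 181 184 182 179 159 161 165 164 156   4   0 117 121 119 124 117   2   2   1   5]
 [  3 174 173 176 177 175   2   1   6 158 161   0   0   0   0 112 113 115 108   2   2   1   1]
 [ -1 168 168 169 174 169 151 152 155 155 152   0   0   2   0 103 107 106 103   1  -1   2   0]
 [  0 159 162 166 164 167 143 149 151 150 148   4   3   1   5  96 100 102 101  -1   5   5   4]
 [  2 157 153 158 160 159   4 144 145 141   5   2   0  -1
[... 383 characters left out ...]
2  95   3   3   2   3   4   9  10]
 [  4   3   0  -1 116 114 121 115 116  94  95  92  92  90  92  89   3   1   0   3   0   3  10]
 [  1   2   2   1   3 111 113 111 111  91  93  91  93  89  87  83  77   1   3   3   4  -1   0]
 [  0  -1   2   2   0 105 105 105 105  84  85  90  85  84  81  77  69   3  -1   0   4  -1   1]
 [  0   0  40  44   0 101 102  98  98  80  79  76  82  79  78  75   3   5   3   3  -1   3   0]
 [ -1  41   2   4  41  39  89  90  91  72  73  72  73  71  68  64  53  45   0   1   0   0  -2]
 [  1  41   2  44  41  47  39  50  54  62  63  68  64  69  62  57  50  51   1   0   0   0  -2]
 [  3  -1  38   4   2  38  39  49  51  54  56  60  56  56  54  54  49  47   2  -3   1   1   4]]
```

View pics/z4.png

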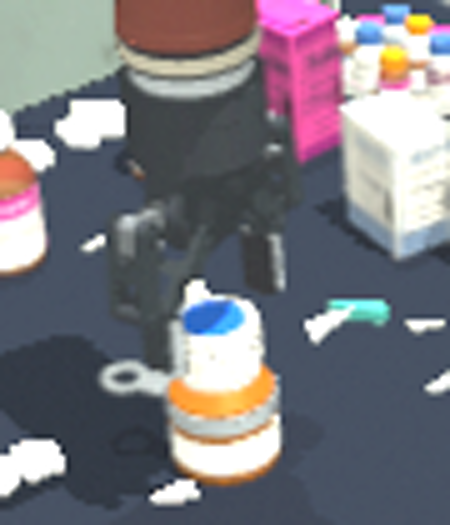

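Tips are now at z≈0.088, straddling the cap with no contact. I'll go 16 mm further, then close.

```bash
python3 -m handwheel '[{"dx":0,"dy":-0.0005,"dz":0.008,"ax":0,"ay":0,"az":0},{"dx":0,"dy":-0.0005,"dz":0.016,"ax":0,"ay":0,"az":0},{"dx":0,"dy":-0.0005,"dz":0.016,"ax":0,"ay":0,"az":0}]'
python3 -m handwheel '[{"dx":0,"dy":0,"dz":0,"ax":0,"ay":0,"az":0},{"dx":0,"dy":0,"dz":0,"ax":0,"ay":0,"az":0},{"dx":0,"dy":0,"dz":0,"ax":0,"ay":0,"az":0},{"dx":0,"dy":0,"dz":0,"ax":0,"ay":0,"az":0},{"dx":0,"dy":0,"dz":0,"ax":0,"ay":0,"az":0}]' 255
python3 -m handwheel '[{"dx":0,"dy":0,"dz":0,"ax":0,"ay":0,"az":0},{"dx":0,"dy":0,"dz":0,"ax":0,"ay":0,"az":0},{"dx":0,"dy":0,"dz":0,"ax":0,"ay":0,"az":0}]'
python3 look.py scene 220 170 310 275 5 z5
```

```text
time: 3.85
tool_pos: [0.494, 0.1025, 0.0181]
tool_rot: [-0.0, 0.984, 0.176, -0.001]
contact_force: [0.3, 0.6, -0.4]
gripper_width: 0.997
time: 4.47
tool_pos: [0.4956, 0.1026, 0.0199]
tool_rot: [0.0, 0.984, 0.176, 0.001]
contact_force: [1.9, 0.4, 2.6]
gripper_width: 0.55
time: 4.85
tool_pos: [0.4956, 0.1026, 0.0198]
tool_rot: [0.0, 0.984, 0.176, 0.001]
contact_force: [1.1, 1.3, 5.0]
gripper_width: 0.548
```

View pics/z5.png

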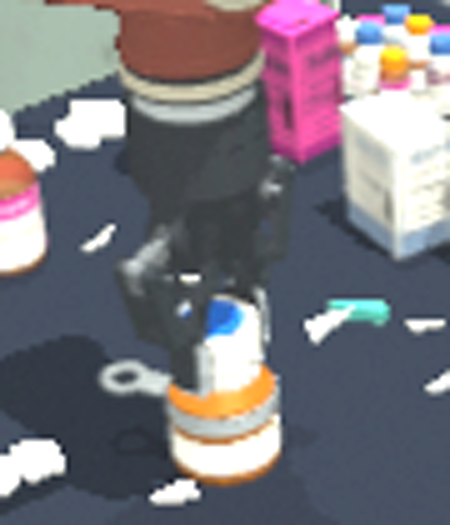

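Run:
```python
from h import *
f=pickle.load(open("z5.pkl","rb"));P=cloud(f);np.set_printoptions(linewidth=220)
print((P[226:258:1,246:278,2]*1000).astype(int))
to(.495,.1027,.1,20)
```

```text
[[154 155 155 ...   0   0   2]
 [149 151 151 ...   1   2   3]
 [148 148 147 ...   1   0   0]
 ...
 [  0   0   3 ...  25   0   2]
 [  0   0   1 ...  20   2   0]
 [  0   0  -3 ...  16   0   0]]
t 4.9 at [0.4956 0.1026 0.0199] az 20.3 w 0.5486069201254757 F [2.6 0.9 5.5] j6 -0.3
d [-0.0004 -0.0003 -0.0801] rot [ 0.0004 -0.0014  0.0049]
```

Gripped at about 47 mm, matching the cap. Now lift and check.

```bash
python3 -m handwheel '[{"dx":0,"dy":0,"dz":-0.004,"ax":0,"ay":0,"az":0},{"dx":0,"dy":0,"dz":-0.015,"ax":0,"ay":0,"az":0},{"dx":0,"dy":0,"dz":-0.04,"ax":0,"ay":0,"az":0},{"dx":0,"dy":0,"dz":-0.065,"ax":0,"ay":0,"az":0},{"dx":0,"dy":0,"dz":-0.09,"ax":0,"ay":0,"az":0}]'
python3 look.py scene 220 150 340 310 3.5 z6 2>/dev/null || python3 look.py scene 220 150 340 310 3 z6
python3 -c "from h import *;to(.5655,-.1745,.11)"
```

```text
time: 5.52
tool_pos: [0.4929, 0.1024, 0.1083]
tool_rot: [-0.0, 0.984, 0.176, -0.002]
contact_force: [-0.5, -0.5, -6.0]
gripper_width: 0.542
t 5.58 at [0.4955 0.1025 0.1126] az 20.3 w 0.5515960701767992 F [ 1.3  0.8 -2.1] j6 -0.3
d [-0.0304  0.2841  0.0028] rot [ 0.0009 -0.0021 -0.    ]
```

View pics/z6.png

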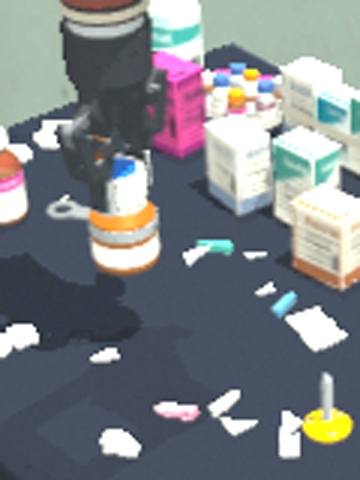

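The jar is lifted and upright. Now carry it towards the peg.

```bash
python3 -m handwheel '[{"dx":-0.002,"dy":0.018,"dz":0,"ax":0,"ay":0,"az":0},{"dx":-0.006,"dy":0.055,"dz":0,"ax":0,"ay":0,"az":0},{"dx":-0.01,"dy":0.1,"dz":0,"ax":0,"ay":0,"az":0},{"dx":-0.015,"dy":0.145,"dz":0,"ax":0,"ay":0,"az":0},{"dx":-0.02,"dy":0.19,"dz":0,"ax":0,"ay":0,"az":0}]'
python3 -c "from h import *;to(.566,-.1737,.11)"
```

```text
time: 6.2
tool_pos: [0.5401, -0.0848, 0.1063]
tool_rot: [-0.001, 0.984, 0.176, -0.002]
contact_force: [0.7, 0.4, -5.2]
gripper_width: 0.544
t 6.2 at [ 0.5401 -0.0848  0.1063] az 20.2 w 0.5440108670281453 F [ 0.7  0.4 -5.2] j6 -0.64
d [-0.0065  0.0924 -0.0039] rot [-0.0024  0.0041 -0.    ]
```

```bash
python3 -m handwheel '[{"dx":-0.004,"dy":0.036,"dz":0,"ax":0,"ay":0,"az":0},{"dx":-0.007,"dy":0.065,"dz":0,"ax":0,"ay":0,"az":0},{"dx":-0.009,"dy":0.085,"dz":0,"ax":0,"ay":0,"az":0},{"dx":-0.0095,"dy":0.0925,"dz":0,"ax":0,"ay":0,"az":0},{"dx":-0.0095,"dy":0.0925,"dz":0,"ax":0,"ay":0,"az":0}]'
python3 -c "from h import *;to(.566,-.1737,.11)"
python3 look.py scene 280 170 420 320 4 z7;python3 look.py top 310 240 430 330 5 t7
```

```text
time: 6.82
tool_pos: [0.5646, -0.1725, 0.1085]
tool_rot: [-0.001, 0.984, 0.176, -0.001]
contact_force: [0.5, -0.1, -5.3]
gripper_width: 0.548
t 6.83 at [ 0.5646 -0.1725  0.1085] az 20.3 w 0.5480446938388777 F [ 0.5 -0.1 -5.3] j6 -0.78
d [ 0.0009  0.0016 -0.0015] rot [-0.0014  0.0009 -0.    ]
```

View pics/z7.png

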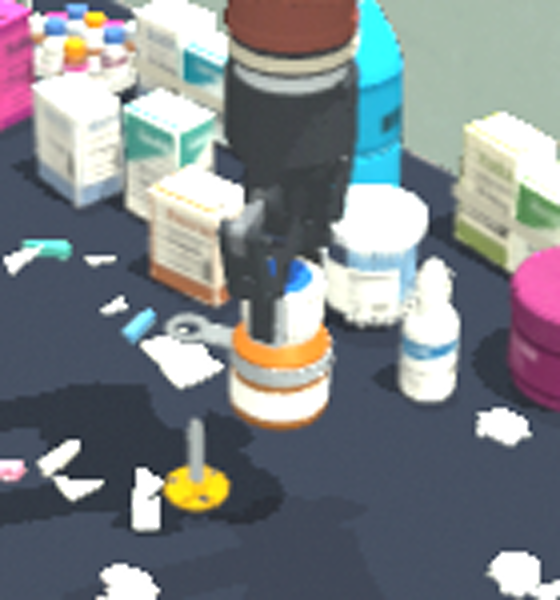

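View pics/t7.png

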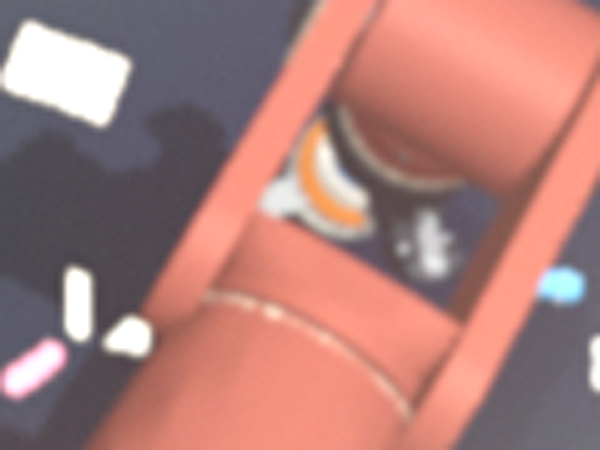

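```bash
cat > rel.py <<'E'
import sys
from h import *
from scipy.optimize import least_squares as LS
from plant import manip
def run(pk,guess,zr):
    f=pickle.load(open(pk,"rb"));P=cloud(f);p=P.reshape(-1,3);g=np.array(guess)
    d=np.linalg.norm(p[:,:2]-g,axis=1)
    e=p[(d<.024)&(p[:,2]>zr[0])&(p[:,2]<zr[1])]
    # exclude the arm of the bracket: keep points within ring of current estimate
    c=g.copy()
    for _ in range(15):
        r=np.linalg.norm(e[:,:2]-c,axis=1);q=e[(r<.0165)]
        s=LS(lambda t:np.maximum(0,np.linalg.norm(q[:,:2]-t,axis=1)-.014)+np.maximum(0,.008-np.linalg.norm(q[:,:2]-t,axis=1)),c,method="trf",x_scale=.01);c=s.x
    print("eye",c.round(4),"z",np.median(q[:,2]).round(4),len(q),"cost",s.cost)
    K=np.median(q[:,2])
    pd=np.linalg.norm(p[:,:2]-[.5365,-.1213],axis=1)
    t=p[(pd<.015)&(p[:,2]>.018)&(p[:,2]<.07)];
    if len(t):
        # visible surface points lie up to 5 mm towards camera
        cam=np.array(f["xyz"])[:2];v=(t[:,:2].mean(0)-cam);v/=np.linalg.norm(v)
        s=LS(lambda k:np.linalg.norm(t[:,:2]-k,axis=1)-.005,t[:,:2].mean(0)+v*.004,loss="soft_l1",f_scale=.002)
        print("peg mean",t.mean(0).round(4),"circle",s.x.round(4),len(t), "mean+4mm",(t[:,:2].mean(0)+v*.004).round(4))
    # jar
    return f,P
if __name__=="__main__":
    run(sys.argv[1],eval(sys.argv[2]),eval(sys.argv[3]))
E
python3 rel.py z7.pkl "[.536,-.121]" "(.115,.15)"
python3 rel.py scene0.pkl "[.466,.155]" "(.034,.05)"
python3 rel.py top0.pkl "[.466,.155]" "(.034,.05)"
python3 - <<'E'
from h import *
f=pickle.load(open("z7.pkl","rb"))
for z in(.125,.130,.135):print(z,ray(f,280+187/4-.4,170+328/4-.4,z).round(4))
print("peg tip",ray(f,280+194/4-.4,170+424/4-.4,.056).round(4))
print(((proj(f,[[.5365,-.1213,.058],[.5365,-.1213,.01],[.536,-.121,.13]])-[280,170])*4).round(1))
E
```

```text
eye [ 0.5371 -0.1176] z 0.13 64 cost 2.3511966488790897e-05
peg mean [ 0.5359 -0.1212  0.0393] circle [ 0.5379 -0.118 ] 49 mean+4mm [ 0.5385 -0.1182]
eye [0.4675 0.1555] z 0.0423 45 cost 2.2054013482951178e-05
peg mean [ 0.5359 -0.1212  0.0393] circle [ 0.5383 -0.1193] 49 mean+4mm [ 0.5385 -0.1182]
eye [0.4666 0.1531] z 0.0425 68 cost 1.0986390521853424e-05
peg mean [ 0.536  -0.1208  0.0486] circle [ 0.5379 -0.1224] 16 mean+4mm [ 0.5396 -0.1227]
0.125 [ 0.5388 -0.1112  0.125 ]
0.13 [ 0.5343 -0.1165  0.13  ]
0.135 [ 0.5297 -0.1219  0.135 ]
peg tip [ 0.5361 -0.1195  0.056 ]
[[194.7 421. ]
 [195.6 479.6]
 [192.4 328.4]]
```

Both cameras say the eye needs about +1.5 mm x and −1.5 mm y to sit over the peg. I'll correct and descend to about 10 mm above the tip.

```bash
python3 -c "from h import *;to(.566,-.174,.050,20.3)"
python3 -m handwheel '[{"dx":0.0005,"dy":0.001,"dz":0.008,"ax":0,"ay":0,"az":0},{"dx":0.001,"dy":0.002,"dz":0.025,"ax":0,"ay":0,"az":0},{"dx":0.001,"dy":0.002,"dz":0.042,"ax":0,"ay":0,"az":0},{"dx":0.001,"dy":0.002,"dz":0.054,"ax":0,"ay":0,"az":0},{"dx":0.001,"dy":0.002,"dz":0.058,"ax":0,"ay":0,"az":0}]'
python3 look.py scene 300 210 400 310 6 z8;python3 -c "from h import *;to(.566,-.174,.050)"
python3 rel.py z8.pkl "[.536,-.121]" "(.063,.09)"
```

```text
t 6.92 at [ 0.5648 -0.1717  0.1088] az 20.3 w 0.549922773621759 F [ 0.4 -0.1 -5.3] j6 -0.78
d [0.0004 0.0027 0.0588] rot [-0.0011  0.0004  0.0006]
time: 7.55
tool_pos: [0.5657, -0.1738, 0.0493]
tool_rot: [-0.001, 0.984, 0.176, -0.001]
contact_force: [-0.5, -0.1, -6.0]
gripper_width: 0.542
t 7.6 at [ 0.5659 -0.1739  0.0496] az 20.3 w 0.5495867546002512 F [-0.1 -0.4 -6.5] j6 -0.78
d [ 0.      0.0002 -0.0004] rot [-0.0016  0.0016 -0.    ]
eye [ 0.538  -0.1202] z 0.0697 55 cost 1.2427781111026263e-05
peg mean [ 0.5364 -0.1216  0.05  ] circle [ 0.5382 -0.1196] 77 mean+4mm [ 0.5391 -0.1186]
```

View pics/z8.png

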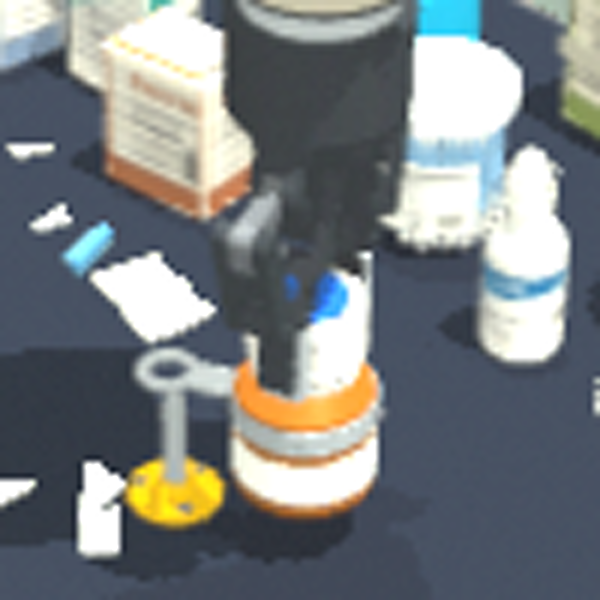

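Run:
```python
from h import *
f=pickle.load(open("z8.pkl","rb"));im=f["image"]
c=np.clip(im[262:296,316:346].astype(float)*1.5,0,255).astype(np.uint8)
# overlay predicted ring and peg on x16
k=16;c=cv2.resize(c,None,fx=k,fy=k,interpolation=cv2.INTER_NEAREST)
def d(pts,col):
    q=((proj(f,pts)-[316,262]+.5)*k).round().astype(np.int32);cv2.polylines(c,[q.reshape(-1,1,2)],False,col,1)
a=np.linspace(0,2*np.pi,60)
o=np.stack([np.cos(a),np.sin(a),0*a],1)
for e,col in (([.538,-.1202],(0,255,0)),([.5365,-.1215],(0,0,255))):
    d(o*.014+[*e,.0715],col);d(o*.008+[*e,.0715],col)
d(o*.004+[.5365,-.1215,.058],(255,255,0));d(np.array([[.5365,-.1215,.058],[.5365,-.1215,.01]]),(255,255,0));d(o*.021+[.5365,-.1215,.01],(255,255,0))
cv2.imwrite("pics/z8o.png",c)
b=proj(f,[[.5365,-.1215,.07],[.5465,-.1215,.07],[.5365,-.1115,.07]]);print(b[1]-b[0],b[2]-b[0])
```

```text
[ 2.96595505 -1.62822057] [-2.61560865 -1.78989015]
```

View pics/z8o.png

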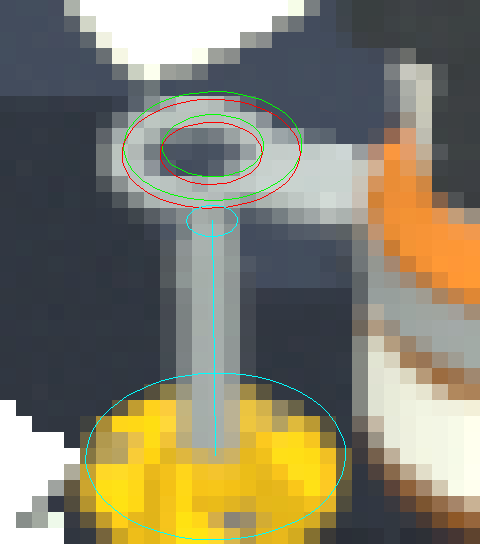

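The overlay shows the ring hole centred near (205,152) and the peg axis near x≈211, so the eye is within about 1–2 mm. I'll nudge 1.2 mm towards −y and lower carefully, watching the force.

```bash
python3 -m handwheel '[{"dx":-0.0004,"dy":0.0011,"dz":0,"ax":0,"ay":0,"az":0},{"dx":-0.0004,"dy":0.0011,"dz":0.004,"ax":0,"ay":0,"az":0},{"dx":-0.0004,"dy":0.0011,"dz":0.008,"ax":0,"ay":0,"az":0},{"dx":-0.0004,"dy":0.0011,"dz":0.012,"ax":0,"ay":0,"az":0},{"dx":-0.0004,"dy":0.0011,"dz":0.015,"ax":0,"ay":0,"az":0}]'
python3 look.py scene 300 210 400 310 6 z9;python3 -c "from h import *;to(.566,-.174,.020)"
```

```text
time: 8.22
tool_pos: [0.5666, -0.1753, 0.0358]
tool_rot: [-0.0, 0.984, 0.176, -0.0]
contact_force: [0.1, 0.0, -5.5]
gripper_width: 0.546
t 8.28 at [ 0.5663 -0.1752  0.0353] az 20.3 w 0.5435101624466218 F [ 0.3  0.1 -6.9] j6 -0.78
d [ 0.0001 -0.0012  0.0153] rot [-0.0008  0.0008 -0.    ]
```

View pics/z9.png

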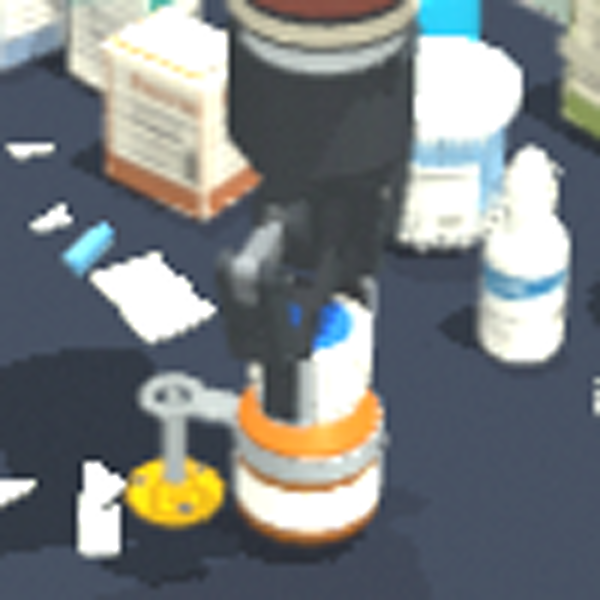

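The peg tip shows inside the eye at about (172,397), with no side force. Continue down to the desk.

```bash
python3 -m handwheel '[{"dx":0,"dy":0,"dz":0.004,"ax":0,"ay":0,"az":0},{"dx":0,"dy":0,"dz":0.008,"ax":0,"ay":0,"az":0},{"dx":0,"dy":0,"dz":0.012,"ax":0,"ay":0,"az":0},{"dx":0,"dy":0,"dz":0.014,"ax":0,"ay":0,"az":0},{"dx":0,"dy":0,"dz":0.014,"ax":0,"ay":0,"az":0}]'
python3 look.py scene 300 210 400 310 6 z10;python3 -c "from h import *;to(.566,-.175,.020)"
```

```text
time: 8.9
tool_pos: [0.5666, -0.1754, 0.022]
tool_rot: [-0.0, 0.984, 0.176, -0.0]
contact_force: [0.3, -0.1, -5.9]
gripper_width: 0.546
t 8.95 at [ 0.5668 -0.1754  0.0222] az 20.3 w 0.5433615529101881 F [ 0.3  0.4 -6.1] j6 -0.78
d [-0.0006 -0.0007  0.0022] rot [0. 0. 0.]
```

View pics/z10.png

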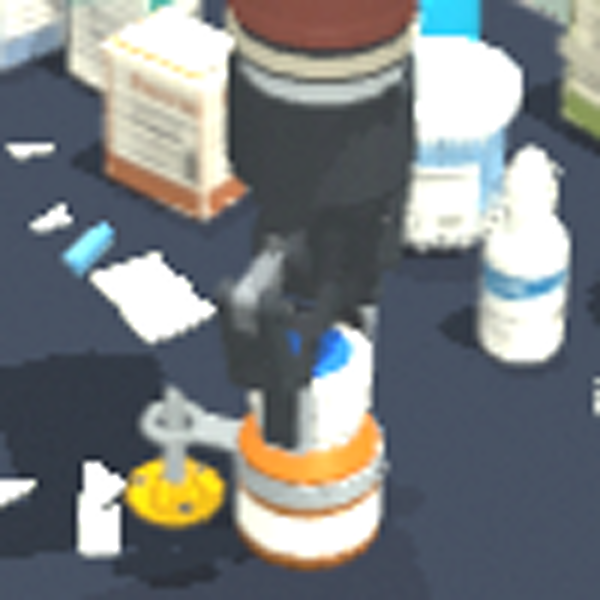

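The peg is through the eye. Lower gently until the desk takes the weight.

```bash
python3 -m handwheel '[{"dx":0,"dy":0,"dz":0.001,"ax":0,"ay":0,"az":0},{"dx":0,"dy":0,"dz":0.002,"ax":0,"ay":0,"az":0},{"dx":0,"dy":0,"dz":0.002,"ax":0,"ay":0,"az":0}]'
python3 -c "from h import *;to(.566,-.175,.020)"
python3 -m handwheel '[{"dx":0,"dy":0,"dz":0.001,"ax":0,"ay":0,"az":0},{"dx":0,"dy":0,"dz":0.001,"ax":0,"ay":0,"az":0}]'
python3 -m handwheel '[{"dx":0,"dy":0,"dz":0.001,"ax":0,"ay":0,"az":0},{"dx":0,"dy":0,"dz":0.001,"ax":0,"ay":0,"az":0}]'
```

```text
time: 9.32
tool_pos: [0.5677, -0.1758, 0.0214]
tool_rot: [0.001, 0.984, 0.176, 0.001]
contact_force: [-0.0, -0.0, 0.1]
gripper_width: 0.545
t 9.32 at [ 0.5677 -0.1758  0.0214] az 20.3 w 0.5451711668334888 F [-0.  -0.   0.1] j6 -0.78
d [-0.0013 -0.0013  0.0014] rot [ 0.0014 -0.0015 -0.    ]
time: 9.57
tool_pos: [0.5674, -0.1757, 0.0199]
tool_rot: [0.0, 0.984, 0.176, 0.001]
contact_force: [1.1, -0.6, 0.9]
gripper_width: 0.546
time: 9.82
tool_pos: [0.5677, -0.1759, 0.0199]
tool_rot: [0.001, 0.984, 0.176, 0.001]
contact_force: [-1.3, 0.3, 5.0]
gripper_width: 0.548
```

Seated: the 6 N hanging weight has transferred to the desk. Now turn anticlockwise, which is negative about the tool z (pointing down), easing off 0.7 mm.

```bash
python3 -m handwheel '[{"dx":0,"dy":0,"dz":-0.0007,"ax":0,"ay":0,"az":-0.05},{"dx":0,"dy":0,"dz":-0.0007,"ax":0,"ay":0,"az":-0.15},{"dx":0,"dy":0,"dz":-0.0007,"ax":0,"ay":0,"az":-0.25},{"dx":0,"dy":0,"dz":-0.0007,"ax":0,"ay":0,"az":-0.35},{"dx":0,"dy":0,"dz":-0.0007,"ax":0,"ay":0,"az":-0.45}]'
python3 -c "
from h import *;to(.5677,-.1758,.020)
from plant import manip;print(np.round(manip.state()['ft_torque'],2))"
python3 look.py scene 300 210 400 310 6 z11
```

```text
time: 10.45
tool_pos: [0.5692, -0.1758, 0.0201]
tool_rot: [0.002, 0.92, 0.392, 0.003]
contact_force: [6.0, 1.1, -0.1]
gripper_width: 0.544
t 10.45 at [ 0.5692 -0.1758  0.0201] az 46.2 w 0.5443249108972493 F [ 6.   1.1 -0.1] j6 -1.23
d [-0.001  -0.0011  0.0001] rot [ 0.0048 -0.0035 -0.    ]
[ 0.   -0.89 -0.35]
```

View pics/z11.png

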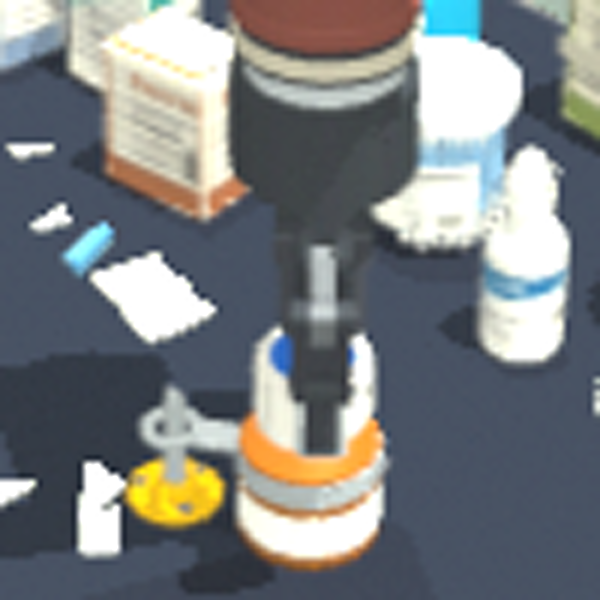

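The jar holds against the peg while the cap turns (0.35 N m). Continue.

```bash
python3 -m handwheel '[{"dx":0,"dy":0,"dz":0,"ax":0,"ay":0,"az":-0.1},{"dx":0,"dy":0,"dz":0,"ax":0,"ay":0,"az":-0.2},{"dx":0,"dy":0,"dz":0,"ax":0,"ay":0,"az":-0.3},{"dx":0,"dy":0,"dz":0,"ax":0,"ay":0,"az":-0.4},{"dx":0,"dy":0,"dz":0,"ax":0,"ay":0,"az":-0.5}]'
python3 -c "
from h import *;to(.5677,-.1758,.020)
from plant import manip;print(np.round(manip.state()['ft_torque'],2))"
python3 -m handwheel '[{"dx":0,"dy":0,"dz":0,"ax":0,"ay":0,"az":-0.1},{"dx":0,"dy":0,"dz":0,"ax":0,"ay":0,"az":-0.2},{"dx":0,"dy":0,"dz":0,"ax":0,"ay":0,"az":-0.28},{"dx":0,"dy":0,"dz":0,"ax":0,"ay":0,"az":-0.34},{"dx":0,"dy":0,"dz":0,"ax":0,"ay":0,"az":-0.34}]'
python3 -c "
from h import *;to(.5677,-.1758,.020)
from plant import manip;print(np.round(manip.state()['ft_torque'],2))"
python3 look.py scene 300 210 400 310 6 z12
```

```text
time: 11.12
tool_pos: [0.5696, -0.1744, 0.0203]
tool_rot: [0.001, 0.794, 0.607, 0.003]
contact_force: [5.3, 5.2, 1.9]
gripper_width: 0.549
t 11.12 at [ 0.5696 -0.1744  0.0203] az 74.8 w 0.5485393925868164 F [5.3 5.2 1.9] j6 -1.73
d [-0.0019 -0.0015  0.0003] rot [ 0.0058 -0.0034 -0.    ]
[ 0.75 -1.04 -0.4 ]
time: 11.75
tool_pos: [0.5697, -0.1739, 0.0206]
tool_rot: [0.002, 0.681, 0.732, 0.003]
contact_force: [4.1, 6.2, 3.8]
gripper_width: 0.545
t 11.75 at [ 0.5697 -0.1739  0.0206] az 94.1 w 0.5454523084623215 F [4.1 6.2 3.8] j6 -2.07
d [-0.0018 -0.0022  0.0006] rot [ 0.0067 -0.0021 -0.    ]
[ 1.01 -0.95 -0.23]
```

View pics/z12.png

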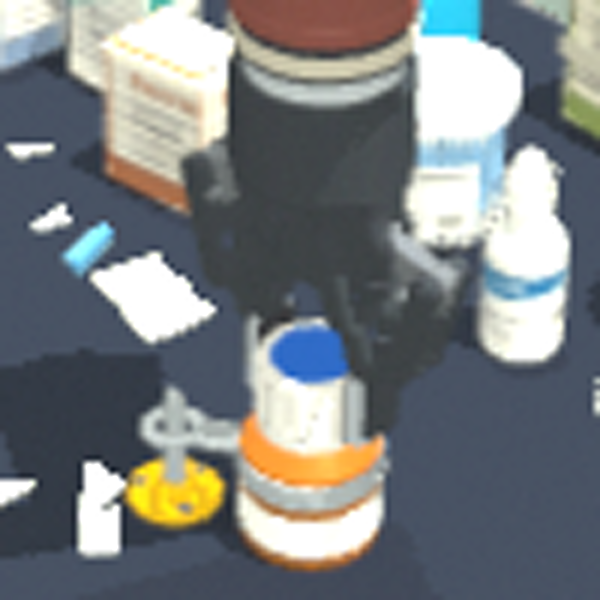

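Turned 73.8° so far. A touch more to reach 1.35 rad, relaxing the ~2 mm side load, then start lifting slowly.

```bash
python3 -m handwheel '[{"dx":0.0,"dy":0.0,"dz":0,"ax":0,"ay":0,"az":-0.06},{"dx":0.001,"dy":0.001,"dz":0,"ax":0,"ay":0,"az":-0.06},{"dx":0.0015,"dy":0.0015,"dz":0,"ax":0,"ay":0,"az":-0.06},{"dx":0.0015,"dy":0.0015,"dz":0,"ax":0,"ay":0,"az":-0.06}]'
python3 -c "
from h import *;to(.5677,-.1758,.020)
from plant import manip;print(np.round(manip.state()['ft_torque'],2))"
python3 -m handwheel '[{"dx":0,"dy":0,"dz":-0.001,"ax":0,"ay":0,"az":0},{"dx":0,"dy":0,"dz":-0.002,"ax":0,"ay":0,"az":0},{"dx":0,"dy":0,"dz":-0.003,"ax":0,"ay":0,"az":0},{"dx":0,"dy":0,"dz":-0.004,"ax":0,"ay":0,"az":0}]'
python3 -c "
from h import *;to(.5677,-.1758,.020)
from plant import manip;print(np.round(manip.state()['ft_torque'],2))"
```

```text
time: 12.3
tool_pos: [0.5701, -0.1735, 0.0203]
tool_rot: [0.001, 0.659, 0.752, 0.002]
contact_force: [4.9, 4.3, 4.2]
gripper_width: 0.546
t 12.3 at [ 0.5701 -0.1735  0.0203] az 97.6 w 0.5458282061011933 F [4.9 4.3 4.2] j6 -2.13
d [-0.002  -0.0027  0.0003] rot [0.0042 0.0002 0.    ]
[ 0.69 -0.79 -0.2 ]
time: 12.8
tool_pos: [0.5676, -0.1737, 0.0219]
tool_rot: [-0.0, 0.659, 0.752, -0.0]
contact_force: [3.9, 0.7, -5.5]
gripper_width: 0.543
t 12.8 at [ 0.5676 -0.1737  0.0219] az 97.6 w 0.5430034216135451 F [ 3.9  0.7 -5.5] j6 -2.13
d [-0.0021 -0.0002  0.0019] rot [-0.0009 -0.0004  0.    ]
[-0.04 -0.79 -0.17]
```

```bash
python3 -m handwheel '[{"dx":0,"dy":0,"dz":0,"ax":0,"ay":0,"az":0},{"dx":0,"dy":0,"dz":0,"ax":0,"ay":0,"az":0}]'
python3 -c "
from h import *;to(.5677,-.1758,.020)
from plant import manip;print(np.round(manip.state()['ft_torque'],2))"
python3 look.py scene 300 210 400 310 6 z13
```

```text
time: 13.05
tool_pos: [0.5676, -0.1737, 0.0223]
tool_rot: [-0.0, 0.659, 0.753, -0.0]
contact_force: [3.8, 0.3, -5.2]
gripper_width: 0.551
t 13.05 at [ 0.5676 -0.1737  0.0223] az 97.6 w 0.5512609890834197 F [ 3.8  0.3 -5.2] j6 -2.13
d [-0.0021 -0.0002  0.0023] rot [-0.001  -0.0004  0.    ]
[ 0.08 -0.71 -0.12]
```

View pics/z13.png

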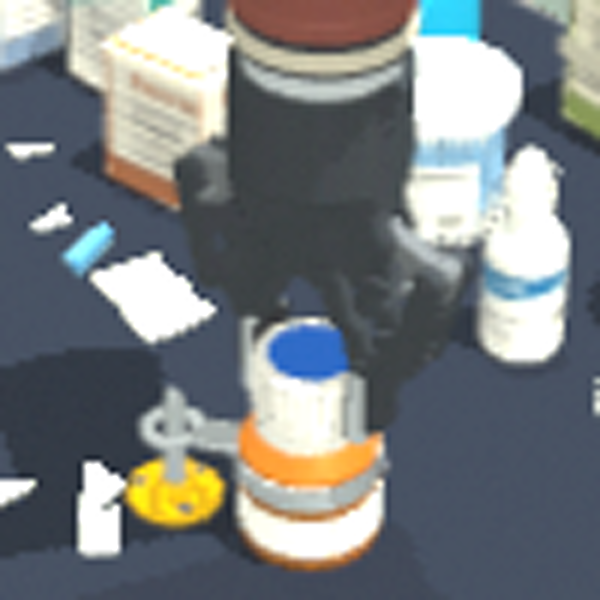

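The wrist carries about 5 N, so either the thread hasn't let go or the side load is binding it. I'll set it back down, remove the side load, turn slightly more and retry.

```bash
python3 -m handwheel '[{"dx":0,"dy":0,"dz":0.0015,"ax":0,"ay":0,"az":0},{"dx":0,"dy":0,"dz":0.003,"ax":0,"ay":0,"az":0},{"dx":0,"dy":0,"dz":0.003,"ax":0,"ay":0,"az":-0.05},{"dx":0,"dy":0,"dz":0.003,"ax":0,"ay":0,"az":-0.1},{"dx":0,"dy":0,"dz":0.003,"ax":0,"ay":0,"az":-0.1}]'
python3 -c "
from h import *;to(.5677,-.1758,.020)
from plant import manip;print(np.round(manip.state()['ft_torque'],2))"
```

```text
time: 13.72
tool_pos: [0.5692, -0.1732, 0.021]
tool_rot: [0.001, 0.62, 0.785, 0.001]
contact_force: [4.4, 4.8, 2.3]
gripper_width: 0.547
t 13.72 at [ 0.5692 -0.1732  0.021 ] az 103.4 w 0.5467271223380336 F [4.4 4.8 2.3] j6 -2.23
d [-0.0021 -0.0021  0.001 ] rot [ 0.0023 -0.0003 -0.    ]
[ 0.65 -0.7  -0.23]
```

```bash
python3 -m handwheel '[{"dx":0.0007,"dy":0.0012,"dz":0,"ax":0,"ay":0,"az":0},{"dx":0.0015,"dy":0.0024,"dz":0,"ax":0,"ay":0,"az":0},{"dx":0.0015,"dy":0.0024,"dz":0,"ax":0,"ay":0,"az":0}]'
python3 -c "
from h import *;to(.5677,-.1758,.020)
from plant import manip;print(np.round(manip.state()['ft_torque'],2))"
python3 -m handwheel '[{"dx":0,"dy":0,"dz":-0.001,"ax":0,"ay":0,"az":0},{"dx":0,"dy":0,"dz":-0.002,"ax":0,"ay":0,"az":0},{"dx":0,"dy":0,"dz":-0.002,"ax":0,"ay":0,"az":0}]'
python3 -m handwheel '[{"dx":0,"dy":0,"dz":-0.001,"ax":0,"ay":0,"az":0},{"dx":0,"dy":0,"dz":-0.002,"ax":0,"ay":0,"az":0},{"dx":0,"dy":0,"dz":-0.002,"ax":0,"ay":0,"az":0}]'
python3 look.py scene 300 210 400 310 6 z14
```

```text
time: 14.1
tool_pos: [0.5705, -0.1722, 0.0205]
tool_rot: [0.001, 0.62, 0.785, -0.0]
contact_force: [2.1, 0.5, 2.9]
gripper_width: 0.544
t 14.1 at [ 0.5705 -0.1722  0.0205] az 103.4 w 0.5437311784487753 F [2.1 0.5 2.9] j6 -2.22
d [-0.0028 -0.0036  0.0005] rot [0.0005 0.0011 0.    ]
[ 0.04 -0.45 -0.16]
time: 14.48
tool_pos: [0.5695, -0.1717, 0.0211]
tool_rot: [-0.001, 0.62, 0.785, -0.0]
contact_force: [3.8, -0.2, -3.2]
gripper_width: 0.547
time: 14.85
tool_pos: [0.5698, -0.1718, 0.0241]
tool_rot: [-0.0, 0.62, 0.785, -0.0]
contact_force: [0.4, -1.6, 0.6]
gripper_width: 0.543
```

View pics/z14.png

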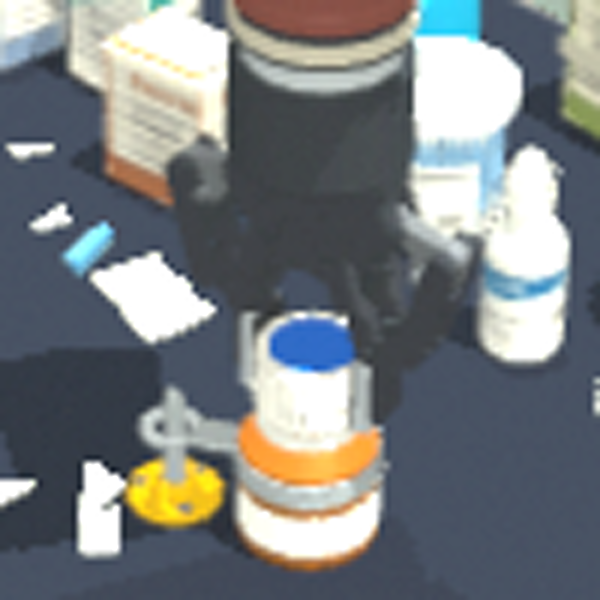

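Released: the wrist force is ~0 with the cap about 3–4 mm up and the jar still down. Lift straight up to about 20 mm clear of the mouth.

```bash
python3 -m handwheel '[{"dx":0,"dy":0,"dz":-0.002,"ax":0,"ay":0,"az":0},{"dx":0,"dy":0,"dz":-0.005,"ax":0,"ay":0,"az":0},{"dx":0,"dy":0,"dz":-0.009,"ax":0,"ay":0,"az":0},{"dx":0,"dy":0,"dz":-0.014,"ax":0,"ay":0,"az":0},{"dx":0,"dy":0,"dz":-0.02,"ax":0,"ay":0,"az":0}]'
python3 -m handwheel '[{"dx":0,"dy":0,"dz":-0.006,"ax":0,"ay":0,"az":0},{"dx":0,"dy":0,"dz":-0.012,"ax":0,"ay":0,"az":0},{"dx":0,"dy":0,"dz":-0.018,"ax":0,"ay":0,"az":0},{"dx":0,"dy":0,"dz":-0.02,"ax":0,"ay":0,"az":0},{"dx":0,"dy":0,"dz":-0.02,"ax":0,"ay":0,"az":0}]'
python3 look.py scene 300 210 400 310 6 z15; python3 look.py top 310 240 430 330 5 t15
python3 - <<'E'
from h import *
to(.5698,-.1718,.064)
np.set_printoptions(linewidth=220,threshold=9999)
f=pickle.load(open("z15.pkl","rb"));P=cloud(f);p=P.reshape(-1,3)
print((P[255:290:1,340:366:2,2]*1000).astype(int))
E
```

```text
time: 15.52
tool_pos: [0.57, -0.1717, 0.0443]
tool_rot: [-0.0, 0.62, 0.785, -0.0]
contact_force: [-0.2, 0.1, 0.3]
gripper_width: 0.546
time: 16.15
tool_pos: [0.5702, -0.1718, 0.0641]
tool_rot: [0.0, 0.62, 0.785, 0.0]
contact_force: [0.4, 0.5, -0.1]
gripper_width: 0.549
t 16.25 at [ 0.5699 -0.1717  0.0636] az 103.4 w 0.5453737204381769 F [ 0.2  0.3 -0.6] j6 -2.22
d [-0.0001 -0.0002 -0.0004] rot [-0.0004 -0.0003  0.    ]
[[121 126 138 136 136 137 140 138 136 140 149 153 150]
 [122 124 139 135 137 138 137 138 139 133 146 149 146]
 [116 120 139 137 137 138 138 137 138 139 145 144 143]
 [114 117 134 137 135 136 137 136 138 135 139 139 141]
 [  1 115 130 135 136 136 134 136 136 135 136 135 138]
 [  0 115 129 134 132 136 132 135 136 132 134 133 134]
 [  1 108 124 129 132 135 133 130 131 129 128 131 131]
 [  0   3 121 125 128 134 128 128 130 125 129 127 129]
 [  4   2 117 122 125 126 125 124 125 122 126 124 126]
 [  0   4 116 118 120 118 121 124 123 118 121 119 125]
 [  1  -1 115 116 119 120 121 123 119 116 119 119 123]
 [ -1  -1 109 113 115 116 117 115 117 860 118 112 115]
 [  1   1   3 110
[... 548 characters left out ...]
73  77  79  80  79  74  61   0   1   3]
 [  0  51  63  74  76  72  73  74  72  62  62   2   1]
 [ -1  53 860  65  74  73  76  69  69  64  64   1 860]
 [ 46  49  61  61  66  71  72  67  66  61  54  45   0]
 [ 50  52  60  60  63  65  64  61  68  63  57  49   0]
 [ 48  52  59  65  62  65  63  63  62  61  52  50   1]
 [ 45  52  57  62  61  61  61  66  61  60 860  49   0]
 [ 47  48  51  53  61  62  59  60  57  55  54  49   1]
 [ 46  49  53  57  53  54  56  53  55  53  50  52   0]
 [ 47  48  49  51  53  56  55  55  53  54  48  49  41]
 [ 43  47  52  52  53  53  50  54  52  53  48  49  43]
 [ 41  46  47  51  53  50  56  51  49  48  46  44  40]
 [ 36  44  47  50  49  51  49  48  48  46  45  38   0]]
```

View pics/z15.png

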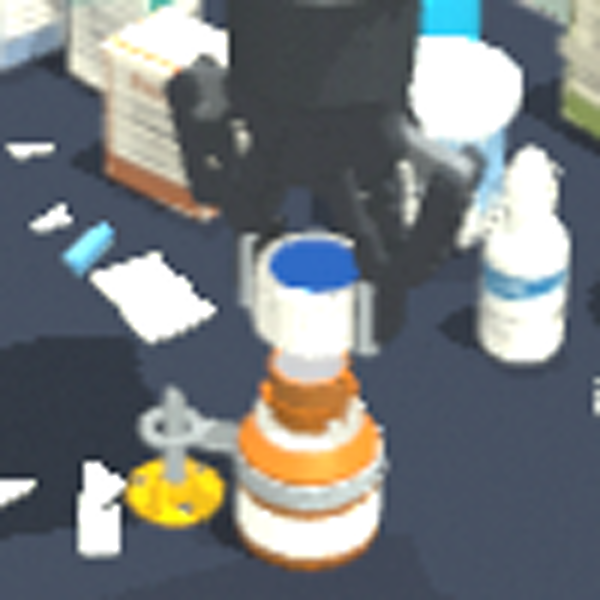

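View pics/t15.png

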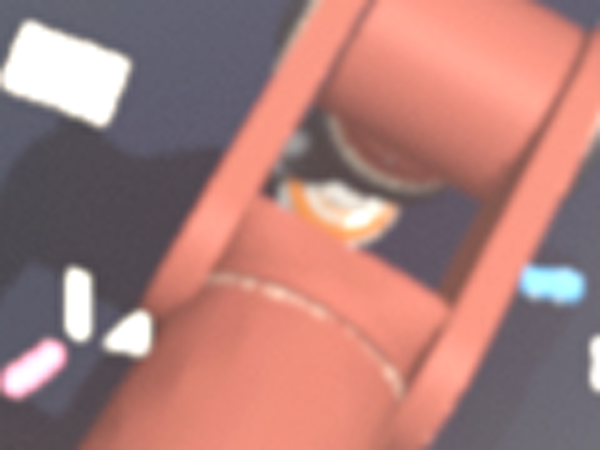

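The cap is at z≈0.109 (rim) to 0.137 (top), level, and the open mouth is at 0.088, so there's about 2 cm clear. The jar stands with the peg through the eye. One last check that the bystanders are unmoved, then hand in.

Run:
```python
from h import *
from plant import manip
a=pickle.load(open("scene0.pkl","rb"));b=pickle.load(open("z15.pkl","rb"))
m=(np.abs(a["z_map"]-b["z_map"])>.03).astype(np.uint8);m=cv2.morphologyEx(m,cv2.MORPH_OPEN,np.ones((3,3)))
n,l,s,c=cv2.connectedComponentsWithStats(m)
print([s[i].tolist() for i in range(1,n)])
manip.job_done()
```

```text
[[0, 0, 383, 311, 36669], [248, 229, 28, 33, 634], [0, 267, 111, 74, 4487]]
the job is handed in; nothing more can be done
```

The job is handed in, about 16 s in by the robot's clock. I carried the jar by its cap and lowered its eye over the peg. I then turned the cap anticlockwise about 1.45 rad at the gripper and lifted it straight up.

**Final checks:**
- **Cap:** it is held level, with its rim about 20 mm above the open mouth (cap top z≈0.137 m, mouth z≈0.088 m).
- **Jar:** it stands upright on the desk with the peg through its eye.
- **Wrist force:** close to zero at the end.
- **Bystanders:** the scene depth changed only where the arm is, where it started, and where the jar first stood. The view behind the arm could not be checked.

**What disagreed:**
- **Tool height:** the reported TCP height was about 40 mm lower than the fingertips seen by the camera. I set the grasp height from the camera.
- **First lift:** at 1.35 rad, with some side load, the wrist still carried about 5 N. I set the jar back down, removed the side load and turned 0.1 rad more, and the thread then let go. The jar may have risen a millimetre or less during that try.
- **Grip force:** the interface fixes it at half the most, which is probably 60 N rather than the suggested 40 N.

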